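# Close the board clamp to its gauge mark with the thumb wheel

## Task

Roll the knurled thumb wheel of the board clamp under a fingertip until the gap between its jaws has closed so far that the pointer on the sliding jaw stands in line with the gauge pointer on the scale bar. Move it by touch alone: do not pinch the wheel, do not push the jaw itself, do not shift the gauge pointer, and leave everything else on the bench where it lies.

Things in the scene. Friction and masses are not known exactly. Their poses are not given: they have to be found in the camera images.
- clamp: the board clamp, bolted down: aluminium base plate 170 x 220 x 12 mm. Origin on the table near the plate's centre (plate: x -80 to +90, y -110 to +110 mm); z up, x from the wheel side to the scale-bar side, y the way the sliding jaw closes. Fixed jaw 80 x 14 mm, top at 58 mm, centred at x +20, y +55 mm. Scale bar 16 mm wide, top at 58 mm, along y at x +72 mm
- wheel_center (a point): centre (does not turn) of the upright knurled steel wheel, 46 mm above the table, at x -55, y -30 mm in the clamp; axes as the clamp's, axle along x. Wheel 14 mm wide, radius 31.5 mm over 32 ridges 1.5 mm high, top at 77.5 mm. Two fork plates 5 mm thick, 40 mm long in y, 2 mm off its faces, hide it up to 58 mm; above that the rim is free, the highest part of the clamp
- wheel (a joint): wheel angle (rad), 0 at the start, -1.3 to 4.0, growing as the wheel's top moves along the clamp's +y, which closes the jaws; the other way opens them. A rack and pinion moves the jaw 9 mm per rad, the same way as the wheel's top. About 1 N along the rim turns it; it stays where it is left
- jaw: the sliding steel jaw, 80 x 30 mm, top 58 mm above the table, with a thin toothed rack on its wheel side; slides along the clamp's y, driven by the wheel. Origin under its middle, 12 mm above the table, axes as the clamp's. At the start its face is 50 mm from the fixed jaw's face
- jaw_pointer (a point): tip of the dark straight pointer (4 mm wide in y, 91 mm long in x, 3 mm thick) that crosses the top of the sliding jaw and reaches over the scale bar; tip on its centre line, 62 mm above the table; axes as the clamp's. It travels with the jaw along the clamp's y
- gauge_mark (a point): tip (on the centre line) of the like dark pointer, 4 mm wide and 37 mm long in x, on the small steel gauge rider (16 mm long) on the outer side of the scale bar, 62 mm above the table, 2 mm from the line on which the jaw pointer's tip travels; axes as the clamp's. At the start 12 to 28 mm ahead (clamp +y) of the jaw pointer. The rider is stiff on its bar and must not be moved
- heatsink: black finned heat sink 60 x 50 x 26 mm, loose bystander beside the clamp's fixed-jaw end; origin under its centre
- tweezers: steel tweezers about 132 mm long, 21 mm wide, 7 mm high, loose bystander between clamp and robot; origin under the middle, x along the length
- ruler: wooden ruler 250 x 28 x 4 mm, loose bystander beyond the clamp's scale bar; origin under its centre, x along the length
- screwdriver: black-handled screwdriver 160 mm long, loose bystander beside the clamp's other end; origin under it, x along it towards the tip
- strippers: wire strippers with green handles, about 180 x 90 x 18 mm, loose bystander at the right; origin under the pivot, x towards the jaws
- led_board: aluminium LED board 90 x 60 x 7 mm, loose bystander at the right; origin under its centre
- screw_jar: small jar, 52 mm across and 60 mm high, loose bystander at the left; origin under its centre
- spool: grey plastic spool, 64 mm across and 40 mm high, loose bystander at the left; origin under its centre

How it is judged:
By the outcome, as a careful person would: the job done as asked, in the order asked, and still so for the second after the job is handed in, with the robot touching nothing.
It also fails if it takes over 51 s, if anything falls off the work surface, if the arm or the gripper's body presses on something with over 40 N, if the wrist force passes 120 N, or if a joint passes its speed limit or range.

## Robot

A 6-joint arm with a two-finger parallel gripper is mounted at the origin on the work surface. World frame = base frame: x ahead of the robot, y to its left, z up, the work surface at z = 0. Lengths are in m, angles in rad, forces in N, time in s.
With the tool pointing down it reaches from about 0.35 to 0.85 m from the base axis. Payload 8.1 kg.
Tool frame: the origin (TCP) lies between the finger pads; the fingertips stand 14 mm ahead of it and the grasp point (between the pads) lies 5 mm behind it; z points along the fingers, y is the direction in which the jaws open and shut (so a half turn about z gives the same grasp; the last joint's range is limited). The gripper opens to 93 mm and grips with 3 to 60 N. Pads are 15 mm wide; open, the fingers measure 128 mm over their backs; the gripper's body (75 mm by 188 mm) begins 65 mm behind the grasp point.
Start: joints at [-1.431, 0.13, 1.488, -0, 1.523, -0.085], TCP at [0.134, -0.585, 0.233] pointing down, gripper open.
Joint ranges: [-2.96, 2.96], [-0.89, 2.26], [0.02, 2.5], [-1.34, 4.48], [0, 2.73], [-2.66, 2.66]. Speed limits (rad/s): [2.39, 2.39, 2.79, 3.14, 3.14, 3.14].

## Interface

Orientations are given as a rotation vector (axis times angle).
In Python, from plant import robot gives the robot as it stands.
- The arm moves only by the tool step_arm, never from a script. Its argument "targets" is a list of rows, each an object of numbers: "tx", "ty", "tz": the shift along the tool's x, y, z in mm; "ax", "ay", "az": the turn, a rotation vector about the tool's x, y, z in rad; "grip": the closure in counts, from 0 (fully open) to 255 (shut). In form: [{"tx": .., "ty": .., "tz": .., "ax": .., "ay": .., "az": .., "grip": ..}, ...]. A call has 1 to 20 rows; each row shifts and turns the commanded pose from where the row before left it, along the tool's axes as they then stand; what a row does not reach is not made up. A row lasts 1/10 s, in which the tool goes at most 50 mm and 8.59 degrees, less where a joint would pass 70% of its speed; a pose out of reach is approached as far as the arm can. A call with a gripper value outside its range is refused whole. The fingers move at their own pace and stop on an object; "squeeze" is the grip in N (left out, the last holds). Time passes only in rows, so rows that do not move let the fingers close. It gives the time, the measured TCP pose, the force and the opening at its end, in the units of the state.
- robot.read_state(): the state, without advancing time (a new reading comes with each control period).
- robot.read_camera(name): name is "scene" or "side" or "wrist"; returns a dict with "frame" (400x640x3 uint8, blue, green, red), "fx", "fy", "cx", "cy" (pixels), "R" (3x3) and "t" (3): a world point X has camera coordinates R X + t. Camera axes: x right, y down, z forward; pixel columns grow to the right and rows downward; lengths in m; the calibration is good to about 2 mm. A picture is of the moment at which its call begins. There is no depth.
- robot.close_job(): hands the job in, once; it reports no verdict.
The state is a dict: "t": time; "q": joint angles; "dq": joint speeds; "joint_torque": joint torques, N m; "tool_pos": TCP position; "orientation": TCP orientation; "force": force on the tool from outside, world axes, zero at the start; "wrist_torque": the same for the moment, N m; "opening": finger opening in m.
Only numpy, scipy, OpenCV 4.12 (cv2) and the standard library are available. Lean on these libraries where they do the work, as an engineer would, in place of code of your own. Each camera call takes 0.05 s, during which the arm holds its last target.

## Working session

There is one attempt and no reset: what is moved stays moved. The work goes in short steps, Python scripts to look and compute and a tool call to move; the robot and the scene stay as the last step left them, time stands still between calls to the robot, and variables do not carry over. Pictures are saved under pics/ and viewed, and the job is handed in when it is done.

Besides the shell and the picture viewer there is one more tool, called after ">>>" as name(argument=value, ...) on one line, values as JSON. step_arm: Moves the arm, as the interface text tells. Its arguments: {"type":"object","properties":{"targets":{"type":"array"},"squeeze":{"type":"number"}},"required":["targets"]}

```bash
mkdir -p pics; ls
python3 - <<'E'
from plant import robot
import cv2,pickle
s=robot.read_state();print(s)
for n in ["scene","side","wrist"]:
    c=robot.read_camera(n);cv2.imwrite(f"pics/{n}0.png",c["frame"]);pickle.dump(c,open(f"{n}0.pkl","wb"))
    print(n,c["fx"],c["cx"],c["cy"],c["R"],c["t"])
E
```

```text
pics
{'t': 0.0, 'q': array([-1.43141989e+00,  1.31150336e-01,  1.48926966e+00, -2.96878532e-05,
        1.52299584e+00, -8.53525051e-02]), 'dq': array([-7.03804454e-04,  1.41576244e-03,  7.00376048e-04,  3.85503885e-05,
        1.57555197e-03, -7.44798361e-04]), 'joint_torque': array([ 3.61023653e-03, -5.59837496e+01, -4.91759348e+01,  7.70484237e-02,
        3.51103710e-02, -1.31242227e-04]), 'tool_pos': array([ 0.13366887, -0.58436616,  0.23159918]), 'orientation': array([-3.11997051e+00, -3.52059038e-01,  1.23838065e-04]), 'force': array([-0.00207345,  0.12059809,  0.13115156]), 'wrist_torque': array([-0.01836827,  0.02606475, -0.02113368]), 'opening': 0.09283209414929995}
scene 426.5021469738182 316.95975208228003 206.392041251829 [[-0.05661919  0.99834731 -0.00984411]
 [ 0.78344752  0.03831542 -0.62027568]
 [-0.61887338 -0.04283185 -0.78432211]] [ 0.0194652  -0.40575636  1.73142613]
side 491.9702077818929 315.4936222861472 198.1604766893073 [[-0.9933987  -0.11454371  0.00622568]
 [-0.07943657  0.64774362 -0.75770577]
 [ 0.08275779 -0.75319847 -0.65256663]] [0.55455253 0.07533283 1.35005968]
wrist 303.2813735889677 320.55293119307294 198.87302329831883 [[ 0.22275685 -0.97487072 -0.00254066]
 [-0.94666947 -0.21693378  0.23823654]
 [-0.23280099 -0.05066365 -0.97120384]] [-0.59843847 -0.0277372   0.3892338 ]
```

View pics/scene0.png

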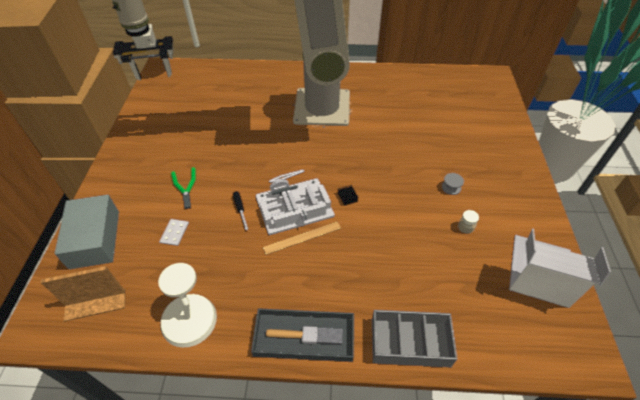

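View pics/side0.png

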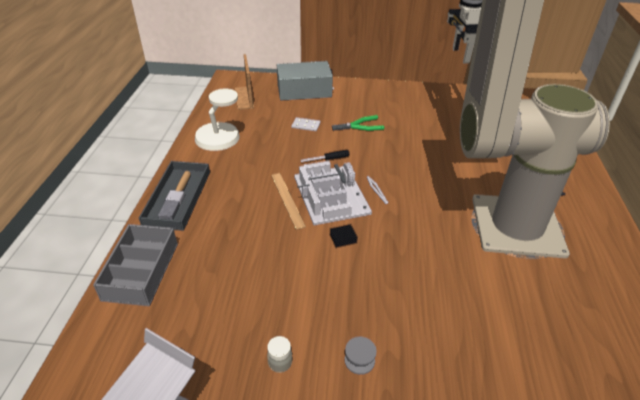

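View pics/wrist0.png

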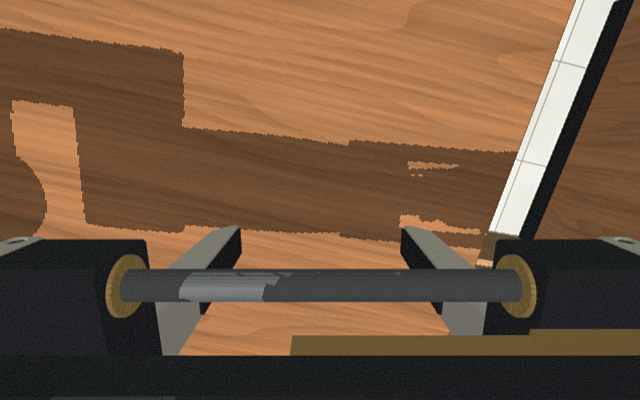

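Run:
```python
import cv2
a=cv2.imread("pics/scene0.png")[160:260,225:365];b=cv2.imread("pics/side0.png")[140:255,265:405]
cv2.imwrite("pics/sc.png",cv2.resize(a,None,fx=5.5,fy=5.5,interpolation=cv2.INTER_CUBIC))
cv2.imwrite("pics/si.png",cv2.resize(b,None,fx=5,fy=5,interpolation=cv2.INTER_CUBIC))
```

```text
(no output)
```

View pics/sc.png

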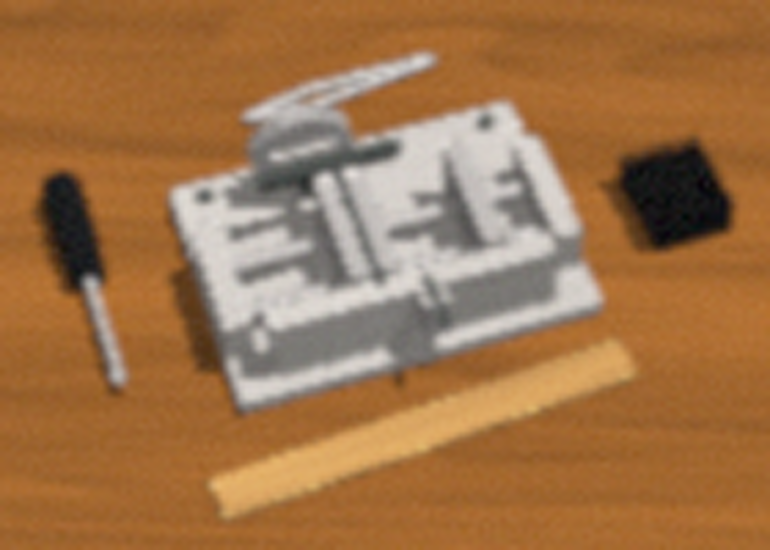

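View pics/si.png

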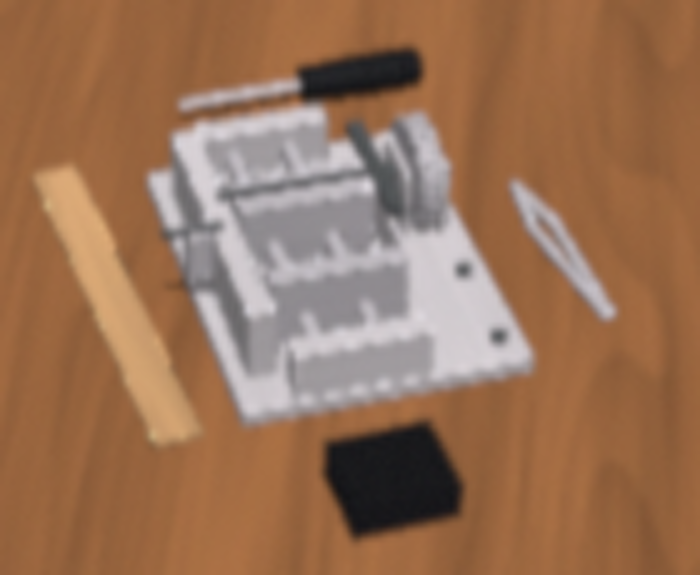

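```bash
cat > h.py <<'E'
import numpy as np,cv2,pickle
from scipy.optimize import least_squares
def proj(c,X):
    X=np.atleast_2d(X);p=X@np.array(c["R"]).T+c["t"]
    return np.c_[c["fx"]*p[:,0]/p[:,2]+c["cx"],c["fy"]*p[:,1]/p[:,2]+c["cy"]]
def ray(c,uv,z):
    R=np.array(c["R"]);C=-R.T@c["t"];d=R.T@[(uv[0]-c["cx"])/c["fx"],(uv[1]-c["cy"])/c["fy"],1]
    return C+d*(z-C[2])/d[2]
def w(p,L): # clamp mm -> world
    L=np.atleast_2d(L)/1000.;c,s=np.cos(p[2]),np.sin(p[2])
    return np.c_[p[0]+c*L[:,0]-s*L[:,1],p[1]+s*L[:,0]+c*L[:,1],L[:,2]]
def fit(obs,p0):
    def f(p): return np.concatenate([(proj(c,w(p,L))-uv).ravel() for c,L,uv in obs])
    return least_squares(f,p0,loss='soft_l1')
E
python3 - <<'E'
from h import *
sc=pickle.load(open("scene0.pkl","rb"));si=pickle.load(open("side0.pkl","rb"))
L=np.array([[-80,-110,12],[-80,110,12],[90,110,12],[90,-110,12],[-55,-30,77.5]])
A=np.array([[174,187],[510,100],[603,298],[238,404]])/5.5+[225,160]
B=np.array([[533,358],[243,415],[150,175]])/5+[265,140]
for o in ([(sc,L[:4],A)],[(si,L[[1,2,3]],B)],[(sc,L[:4],A),(si,L[[1,2,3]],B)]):
    r=fit(o,[.5,-.1,.0]);print(r.x,np.abs(r.fun).max().round(2))
p=r.x
print(w(p,[-55,-30,77.5]), (proj(sc,w(p,L))-[225,160])*5.5,(proj(si,w(p,L))-[265,140])*5)
E
```

```text
[ 0.51646328 -0.06572954  0.38289165] 0.86
[ 0.51352595 -0.06617032  0.38247374] 0.72
[ 0.5148362  -0.06597351  0.385535  ] 1.01
[[ 0.475155   -0.11445445  0.0775    ]] [[169.01390359 184.55255238]
 [509.90623206  95.90395411]
 [603.9166561  299.10233692]
 [240.37063485 400.90062617]
 [297.83115689 109.20591405]] [[410.56232769 129.68206848]
 [534.6336896  359.56118245]
 [240.39578273 414.58408086]
 [144.95510064 173.4109888 ]
 [418.40130359 126.3459564 ]]
```

Run:
```python
from h import *
from scipy.spatial.transform import Rotation as Ro
c=pickle.load(open("wrist0.pkl","rb"))
from plant import robot
s=robot.read_state()
T=Ro.from_rotvec(s["orientation"]).as_matrix();print(T.round(3))
R=np.array(c["R"]);C=-R.T@c["t"]
print("cam in tool",T.T@(C-s["tool_pos"]));print("cam axes in tool (rows x,y,z)",(R@T).round(3))
th=.3855
for k in (0,1):
  yv=np.array([np.cos(th),np.sin(th),0])*(1-2*k); z=np.array([0,0,-1.]);x=np.cross(yv,z)
  G=np.c_[x,yv,z];print(k,G.round(3),Ro.from_matrix(T.T@G).as_rotvec())
```

```text
[[ 0.975  0.223 -0.   ]
 [ 0.223 -0.975  0.001]
 [ 0.    -0.001 -1.   ]]
cam in tool [ 0.0656444  -0.00037296 -0.15126153]
cam axes in tool (rows x,y,z) [[-0.     1.     0.001]
 [-0.971  0.    -0.238]
 [-0.238 -0.001  0.971]]
0 [[-0.376  0.927  0.   ]
 [ 0.927  0.376  0.   ]
 [ 0.     0.    -1.   ]] [-9.51710947e-04 -1.31132010e-03 -1.73150491e+00]
1 [[ 0.376 -0.927  0.   ]
 [-0.927 -0.376  0.   ]
 [ 0.    -0.    -1.   ]] [-1.25495552e-03  9.10803477e-04  1.41008717e+00]
```

>>> step_arm(targets=[{"az": -0.144,"grip": 255},{"az": -0.144,"grip": 255},{"az": -0.144,"grip": 255},{"az": -0.144,"grip": 255},{"az": -0.144,"grip": 255},{"az": -0.144,"grip": 255},{"az": -0.144,"grip": 255},{"az": -0.144,"grip": 255},{"az": -0.144,"grip": 255},{"az": -0.144,"grip": 255},{"az": -0.144,"grip": 255},{"az": -0.147,"grip": 255}])

```text
schema error: expected keys tx, ty, tz, ax, ay, az, grip
```

>>> step_arm(targets=[{"tx": 23.8,"ty": 37.9,"tz": 6.3},{"tx": 23.8,"ty": 37.9,"tz": 6.3},{"tx": 23.8,"ty": 37.9,"tz": 6.3},{"tx": 23.8,"ty": 37.9,"tz": 6.3},{"tx": 23.8,"ty": 37.9,"tz": 6.3},{"tx": 23.8,"ty": 37.9,"tz": 6.3},{"tx": 23.8,"ty": 37.9,"tz": 6.3},{"tx": 23.8,"ty": 37.9,"tz": 6.3},{"tx": 23.8,"ty": 37.9,"tz": 6.3},{"tx": 23.8,"ty": 37.9,"tz": 6.3},{"tx": 23.8,"ty": 37.9,"tz": 6.3},{"tx": 23.8,"ty": 37.9,"tz": 6.3},{"tx": 23.8,"ty": 37.9,"tz": 6.3},{"tx": 0}])

```text
schema error: expected keys tx, ty, tz, ax, ay, az, grip
```

```bash
cat > snap.py <<'E'
import sys,cv2,pickle
from plant import robot
n,k=sys.argv[1],sys.argv[2]
c=robot.read_camera(n);cv2.imwrite(f"pics/{n}{k}.png",c["frame"]);pickle.dump(c,open(f"{n}{k}.pkl","wb"))
s=robot.read_state();pickle.dump(s,open(f"s{k}.pkl","wb"))
print(s["t"],s["tool_pos"].round(4),s["orientation"].round(3),s["force"].round(2),s["opening"])
E
python3 snap.py wrist 1
```

```text
0.2 [ 0.1337 -0.5846  0.232 ] [-3.121 -0.352  0.   ] [ 0.3  -0.42 -0.04] 0.0932575573465715
```

View pics/wrist1.png

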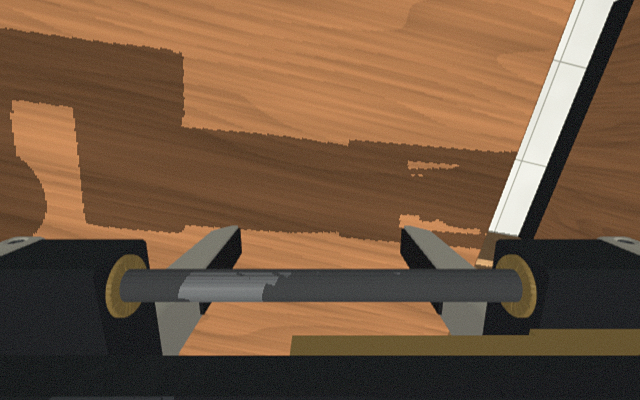

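All keys are needed in every row.

>>> step_arm(targets=[{"tx": 0,"ty": 0,"tz": 0,"ax": 0,"ay": 0,"az": -0.144,"grip": 255},{"tx": 0,"ty": 0,"tz": 0,"ax": 0,"ay": 0,"az": -0.144,"grip": 255},{"tx": 0,"ty": 0,"tz": 0,"ax": 0,"ay": 0,"az": -0.144,"grip": 255},{"tx": 0,"ty": 0,"tz": 0,"ax": 0,"ay": 0,"az": -0.144,"grip": 255},{"tx": 0,"ty": 0,"tz": 0,"ax": 0,"ay": 0,"az": -0.144,"grip": 255},{"tx": 0,"ty": 0,"tz": 0,"ax": 0,"ay": 0,"az": -0.144,"grip": 255},{"tx": 0,"ty": 0,"tz": 0,"ax": 0,"ay": 0,"az": -0.144,"grip": 255},{"tx": 0,"ty": 0,"tz": 0,"ax": 0,"ay": 0,"az": -0.144,"grip": 255},{"tx": 0,"ty": 0,"tz": 0,"ax": 0,"ay": 0,"az": -0.144,"grip": 255},{"tx": 0,"ty": 0,"tz": 0,"ax": 0,"ay": 0,"az": -0.144,"grip": 255},{"tx": 0,"ty": 0,"tz": 0,"ax": 0,"ay": 0,"az": -0.144,"grip": 255},{"tx": 0,"ty": 0,"tz": 0,"ax": 0,"ay": 0,"az": -0.147,"grip": 255}])

```text
t: 1.4
tool_pos: [0.1337, -0.5848, 0.2323]
orientation: [-1.748, -2.61, -0.001]
force: [-0.5, 0.0, 0.2]
opening: 0.0024
```

>>> step_arm(targets=[{"tx": 23.8,"ty": 37.9,"tz": 6.3,"ax": 0,"ay": 0,"az": 0,"grip": 255},{"tx": 23.8,"ty": 37.9,"tz": 6.3,"ax": 0,"ay": 0,"az": 0,"grip": 255},{"tx": 23.8,"ty": 37.9,"tz": 6.3,"ax": 0,"ay": 0,"az": 0,"grip": 255},{"tx": 23.8,"ty": 37.9,"tz": 6.3,"ax": 0,"ay": 0,"az": 0,"grip": 255},{"tx": 23.8,"ty": 37.9,"tz": 6.3,"ax": 0,"ay": 0,"az": 0,"grip": 255},{"tx": 23.8,"ty": 37.9,"tz": 6.3,"ax": 0,"ay": 0,"az": 0,"grip": 255},{"tx": 23.8,"ty": 37.9,"tz": 6.3,"ax": 0,"ay": 0,"az": 0,"grip": 255},{"tx": 23.8,"ty": 37.9,"tz": 6.3,"ax": 0,"ay": 0,"az": 0,"grip": 255},{"tx": 23.8,"ty": 37.9,"tz": 6.3,"ax": 0,"ay": 0,"az": 0,"grip": 255},{"tx": 23.8,"ty": 37.9,"tz": 6.3,"ax": 0,"ay": 0,"az": 0,"grip": 255},{"tx": 23.8,"ty": 37.9,"tz": 6.3,"ax": 0,"ay": 0,"az": 0,"grip": 255},{"tx": 23.8,"ty": 37.9,"tz": 6.3,"ax": 0,"ay": 0,"az": 0,"grip": 255},{"tx": 23.8,"ty": 37.9,"tz": 6.3,"ax": 0,"ay": 0,"az": 0,"grip": 255},{"tx": 0,"ty": 0,"tz": 0,"ax": 0,"ay": 0,"az": 0,"grip": 255}])

```text
t: 2.8
tool_pos: [0.4757, -0.1086, 0.1497]
orientation: [-1.748, -2.608, -0.002]
force: [0.2, -1.0, -0.1]
opening: 0.0003
```

```bash
python3 snap.py wrist 2
```

```text
2.85 [ 0.4747 -0.1107  0.15  ] [-1.749 -2.608  0.   ] [-1.17  0.21  0.32] 0.00042161270527577515
```

View pics/wrist2.png

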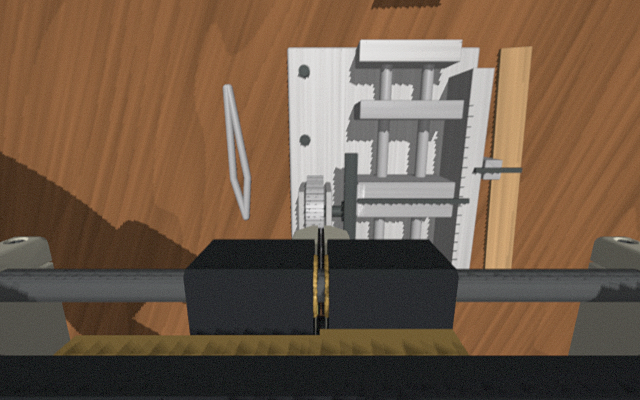

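Run:
```python
import cv2
a=cv2.imread("pics/wrist2.png")
cv2.imwrite("pics/w2a.png",cv2.resize(a[155:225,430:530],None,fx=8,fy=8,interpolation=cv2.INTER_CUBIC))
cv2.imwrite("pics/w2b.png",cv2.resize(a[30:250,280:500],None,fx=2.7,fy=2.7,interpolation=cv2.INTER_CUBIC))
```

```text
(no output)
```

View pics/w2a.png

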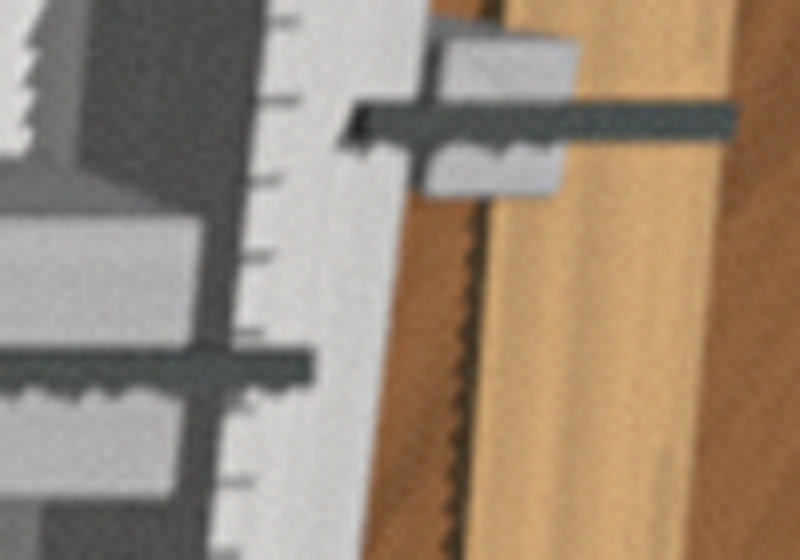

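View pics/w2b.png

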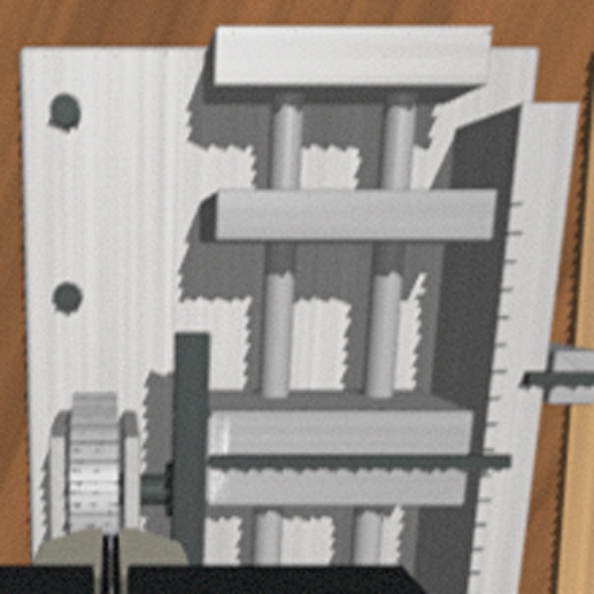

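Run:
```python
from h import *
c=pickle.load(open("wrist2.pkl","rb"));p=[.5148,-.0660,.3855]
def cl(X): 
    d=X[:2]-p[:2];a=p[2];return np.array([np.cos(a)*d[0]+np.sin(a)*d[1],-np.sin(a)*d[0]+np.cos(a)*d[1]])*1000
pt=lambda u,v,z:cl(ray(c,(u,v),z)).round(1)
print("jaw tip",pt(468.8,200.8,.0635),"gauge",pt(474.5,170.1,.0635))
print("gauge end",pt(522,170.1,.0635))
print("plate corner -80,110",pt(280+22/2.7,30+48/2.7,.012), "fixed jaw left face edges (-20,62),(-20,48)",pt(280+215/2.7,30+189/2.7,.058),pt(280+215/2.7,30+240/2.7,.058),pt(280+497/2.7,30+238/2.7,.058))
print("slide jaw front",pt(280+470/2.7,30+410/2.7,.058),pt(280+210/2.7,30+410/2.7,.058))
print("wheel cols near top z77", pt(280+67/2.7,30+500/2.7,.075),pt(280+122/2.7,30+500/2.7,.075))
print("holes",pt(280+65/2.7,30+111/2.7,.012),pt(280+66/2.7,30+298/2.7,.012))
s=pickle.load(open("s2.pkl","rb"));print("tcp",cl(s["tool_pos"]))
```

```text
jaw tip [ 67.7 -17.9] gauge [69.2  7.1]
gauge end [106.7   7.2]
plate corner -80,110 [-81.  106.7] fixed jaw left face edges (-20,62),(-20,48) [-22.6  59.8] [-22.1  45.8] [58.9 46.7]
slide jaw front [56.6 -3.4] [-21.9  -3.7]
wheel cols near top z77 [-64.4 -27.1] [-48.5 -27.1]
holes [-67.2  87.7] [-67.4  27.1]
tcp [-53.9610788  -26.32695689]
```

>>> step_arm(targets=[{"tx": -23.3,"ty": -1.3,"tz": 10,"ax": 0,"ay": 0,"az": 0,"grip": 255},{"tx": -23.4,"ty": -1.2,"tz": 13.3,"ax": 0,"ay": 0,"az": 0,"grip": 255},{"tx": 0,"ty": 0,"tz": 10,"ax": 0,"ay": 0.1,"az": 0,"grip": 255},{"tx": 0,"ty": 0,"tz": 10,"ax": 0,"ay": 0,"az": 0,"grip": 255},{"tx": 0,"ty": 0,"tz": 0,"ax": 0,"ay": 0.1,"az": 0,"grip": 255},{"tx": 0,"ty": 0,"tz": 0,"ax": 0,"ay": 0.1,"az": 0,"grip": 255},{"tx": 0,"ty": 0,"tz": 0,"ax": 0,"ay": 0.1,"az": 0,"grip": 255},{"tx": 0,"ty": 0,"tz": 0,"ax": 0,"ay": 0.1,"az": 0,"grip": 255},{"tx": 0,"ty": 0,"tz": 0,"ax": 0,"ay": 0.1,"az": 0,"grip": 255},{"tx": 0,"ty": 0,"tz": 0,"ax": 0,"ay": 0,"az": 0,"grip": 255},{"tx": 0,"ty": 0,"tz": 0,"ax": 0,"ay": 0,"az": 0,"grip": 255}])

```text
t: 3.95
tool_pos: [0.4885, -0.1568, 0.1066]
orientation: [-1.46, -2.163, -0.448]
force: [0.4, 0.2, 1.2]
opening: 0.0003
```

```bash
cat > st.py <<'E'
from h import *
from plant import robot
from scipy.spatial.transform import Rotation as Ro
s=robot.read_state();p=[.5148,-.0660,.3855];a=p[2]
M=np.array([[np.cos(a),np.sin(a),0],[-np.sin(a),np.cos(a),0],[0,0,1]])
T=Ro.from_rotvec(s["orientation"]).as_matrix();L=M@(s["tool_pos"]-[*p[:2],0])*1000
tip=L+M@T[:,2]*14
phi=np.arctan2(-(M@T[:,2])[1],-(M@T[:,2])[2])
C=np.array([-56.5,-31.5,46])
print("t",s["t"],"tcp",L.round(1),"tip",tip.round(1),"phi",phi.round(3),"tip radius",np.hypot(*(tip-C)[1:]).round(2),"tipang",np.arctan2(*(tip-C)[1:]).round(3))
print("F clamp",(M@s["force"]).round(2),"F tool",(T.T@s["force"]).round(2),"toolaxes\n",(M@T).round(3))
E
python3 st.py; python3 snap.py scene 3;python3 - <<'E'
import cv2
a=cv2.imread("pics/scene3.png")[130:260,225:365]
cv2.imwrite("pics/s3.png",cv2.resize(a,None,fx=4.5,fy=4.5,interpolation=cv2.INTER_CUBIC))
E
```

```text
t 3.95 tcp [-58.5 -74.3 106.6] tip [-58.5 -66.4  95. ] phi -0.598 tip radius 60.15 tipang -0.618
F clamp [0.42 0.07 1.2 ] F tool [ 0.74  0.42 -0.95] toolaxes
 [[ 0.002  1.    -0.   ]
 [ 0.826 -0.002  0.563]
 [ 0.563 -0.002 -0.826]]
4.0 [ 0.4889 -0.1565  0.1075] [-1.459 -2.165 -0.448] [0.51 0.53 0.66] 0.00045114153035609146
```

View pics/s3.png

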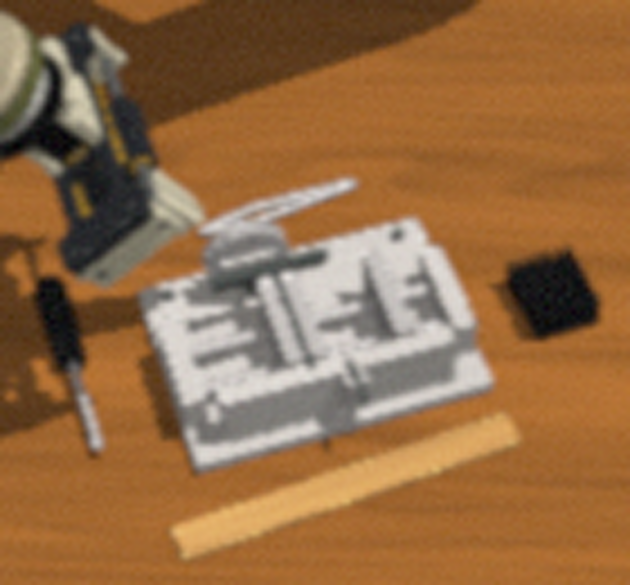

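>>> step_arm(targets=[{"tx": 1,"ty": 2,"tz": 8,"ax": 0,"ay": 0,"az": 0,"grip": 255},{"tx": 0,"ty": 0,"tz": 8,"ax": 0,"ay": 0,"az": 0,"grip": 255},{"tx": 0,"ty": 0,"tz": 7,"ax": 0,"ay": 0,"az": 0,"grip": 255},{"tx": 0,"ty": 0,"tz": 2,"ax": 0,"ay": 0,"az": 0,"grip": 255},{"tx": 0,"ty": 0,"tz": 0,"ax": 0,"ay": 0,"az": 0,"grip": 255},{"tx": 0,"ty": 0,"tz": 0,"ax": 0,"ay": 0,"az": 0,"grip": 255}])

```text
t: 4.6
tool_pos: [0.4853, -0.1418, 0.0876]
orientation: [-1.457, -2.163, -0.451]
force: [-0.3, -0.3, -0.1]
opening: 0.0005
```

```bash
python3 st.py
```

```text
t 4.6 tcp [-55.8 -59.2  87.6] tip [-55.8 -51.3  76. ] phi -0.6 tip radius 35.93 tipang -0.583
F clamp [-0.34 -0.14 -0.05] F tool [-0.14 -0.34 -0.03] toolaxes
 [[ 0.     1.     0.   ]
 [ 0.825 -0.     0.564]
 [ 0.564  0.    -0.825]]
```

>>> step_arm(targets=[{"tx": 0,"ty": 0,"tz": 1.5,"ax": 0,"ay": 0,"az": 0,"grip": 255},{"tx": 0,"ty": 0,"tz": 1.5,"ax": 0,"ay": 0,"az": 0,"grip": 255},{"tx": 0,"ty": 0,"tz": 0,"ax": 0,"ay": 0,"az": 0,"grip": 255}])

```text
t: 4.9
tool_pos: [0.4846, -0.1402, 0.0848]
orientation: [-1.457, -2.162, -0.451]
force: [1.2, 0.3, -0.4]
opening: 0.0006
```

>>> step_arm(targets=[{"tx": 0,"ty": 0,"tz": 1,"ax": 0,"ay": 0,"az": 0,"grip": 255},{"tx": 0,"ty": 0,"tz": 0,"ax": 0,"ay": 0,"az": 0,"grip": 255}])

```text
t: 5.1
tool_pos: [0.4846, -0.14, 0.0844]
orientation: [-1.457, -2.163, -0.451]
force: [1.4, -1.5, 1.7]
opening: 0.0004
```

```bash
python3 st.py
```

```text
t 5.1 tcp [-55.8 -57.2  84.4] tip [-55.8 -49.3  72.8] phi -0.599 tip radius 32.19 tipang -0.586
F clamp [ 0.74 -1.9   1.68] F tool [-0.62  0.74 -2.46] toolaxes
 [[ 0.     1.     0.   ]
 [ 0.826 -0.001  0.564]
 [ 0.564  0.    -0.826]]
```

>>> step_arm(targets=[{"tx": 0,"ty": 0,"tz": 0.8,"ax": 0,"ay": 0,"az": 0,"grip": 255},{"tx": 0,"ty": 0,"tz": 0,"ax": 0,"ay": 0,"az": 0,"grip": 255}])

```text
t: 5.3
tool_pos: [0.4846, -0.14, 0.0842]
orientation: [-1.458, -2.164, -0.45]
force: [-0.8, -3.4, 6.0]
opening: 0.0007
```

>>> step_arm(targets=[{"tx": 2.3,"ty": 0,"tz": 0.1,"ax": 0,"ay": -0.05,"az": 0,"grip": 255},{"tx": 2.3,"ty": 0,"tz": 0.1,"ax": 0,"ay": -0.05,"az": 0,"grip": 255},{"tx": 2.3,"ty": 0,"tz": 0.1,"ax": 0,"ay": -0.05,"az": 0,"grip": 255}])

```text
t: 5.6
tool_pos: [0.4825, -0.1347, 0.0874]
orientation: [-1.538, -2.281, -0.35]
force: [-0.4, -2.9, 3.9]
opening: 0.0005
```

```bash
python3 st.py;  python3 snap.py wrist 4
```

```text
t 5.6 tcp [-55.8 -51.5  87.4] tip [-55.8 -45.5  74.8] phi -0.446 tip radius 32.02 tipang -0.452
F clamp [-1.47 -2.58  3.89] F tool [-0.65 -1.46 -4.62] toolaxes
 [[ 0.001  1.     0.001]
 [ 0.902 -0.001  0.432]
 [ 0.432  0.001 -0.902]]
5.65 [ 0.4828 -0.1338  0.088 ] [-1.538 -2.284 -0.348] [ 2.2   0.53 -1.15] 0.00018711740933949957
```

View pics/wrist4.png

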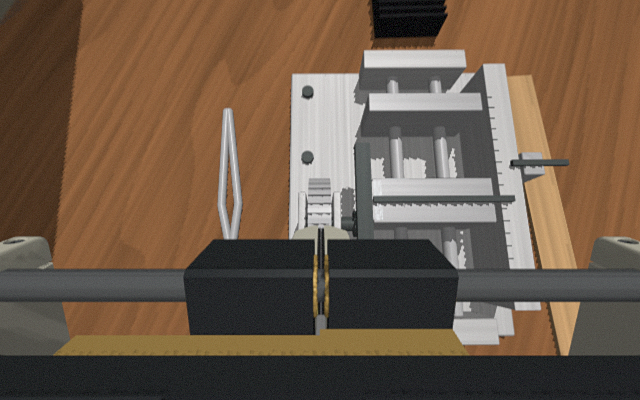

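```bash
cat > gap.py <<'E'
import sys
from h import *
k,uj,vj,ug,vg=sys.argv[1],*map(float,sys.argv[2:])
c=pickle.load(open(f"wrist{k}.pkl","rb"));a=.3855
n=np.array([-np.sin(a),np.cos(a),0])
print("gap mm",1000*n@(ray(c,(ug,vg),.0635)-ray(c,(uj,vj),.0635)), 1000*(ray(c,(ug,vg),.0635)-ray(c,(uj,vj),.0635)))
E
python3 gap.py 2 468.8 200.8 474.5 170.1; python3 gap.py 4 513 198.7 512 162.5; python3 st.py
python3 - <<'E'
import cv2
a=cv2.imread("pics/wrist4.png")
cv2.imwrite("pics/w4.png",cv2.resize(a[150:220,480:580],None,fx=7,fy=7,interpolation=cv2.INTER_CUBIC))
E
```

```text
gap mm 24.96457140558781 [-7.98544582 23.70128906  0.        ]
gap mm 24.138650690461017 [-6.74669824 23.31264275  0.        ]
t 5.65 tcp [-55.2 -50.7  88. ] tip [-55.2 -44.7  75.4] phi -0.444 tip radius 32.23 tipang -0.423
F clamp [ 2.24 -0.33 -1.15] F tool [-0.79  2.24  0.9 ] toolaxes
 [[-0.001  1.     0.001]
 [ 0.903 -0.     0.429]
 [ 0.429  0.001 -0.903]]
```

View pics/w4.png

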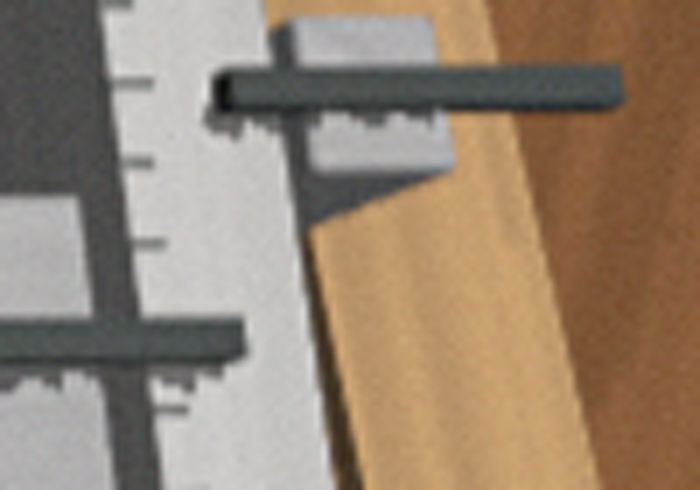

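>>> step_arm(targets=[{"tx": 0,"ty": 0,"tz": 1.2,"ax": 0,"ay": 0,"az": 0,"grip": 255},{"tx": 2.3,"ty": 0,"tz": 0.1,"ax": 0,"ay": -0.05,"az": 0,"grip": 255},{"tx": 2.3,"ty": 0,"tz": 0.1,"ax": 0,"ay": -0.05,"az": 0,"grip": 255},{"tx": 2.3,"ty": 0,"tz": 0.1,"ax": 0,"ay": -0.05,"az": 0,"grip": 255},{"tx": 2.3,"ty": 0,"tz": 0.1,"ax": 0,"ay": -0.05,"az": 0,"grip": 255}])

```text
t: 6.15
tool_pos: [0.4798, -0.1265, 0.0902]
orientation: [-1.639, -2.431, -0.205]
force: [-0.6, -4.2, 9.0]
opening: -0.0001
```

```bash
python3 st.py
```

```text
t 6.15 tcp [-55.2 -42.9  90.2] tip [-55.1 -39.5  76.7] phi -0.246 tip radius 31.68 tipang -0.255
F clamp [-2.1  -3.65  8.96] F tool [-1.36 -2.08 -9.58] toolaxes
 [[ 0.001  1.     0.002]
 [ 0.97  -0.001  0.244]
 [ 0.244  0.002 -0.97 ]]
```

>>> step_arm(targets=[{"tx": 2.3,"ty": 0,"tz": 0.05,"ax": 0,"ay": -0.05,"az": 0,"grip": 255},{"tx": 2.3,"ty": 0,"tz": 0.05,"ax": 0,"ay": -0.05,"az": 0,"grip": 255},{"tx": 2.3,"ty": 0,"tz": 0.05,"ax": 0,"ay": -0.05,"az": 0,"grip": 255},{"tx": 2.3,"ty": 0,"tz": 0.05,"ax": 0,"ay": -0.05,"az": 0,"grip": 255},{"tx": 2.3,"ty": 0,"tz": 0.05,"ax": 0,"ay": -0.05,"az": 0,"grip": 255},{"tx": 2.3,"ty": 0,"tz": 0.05,"ax": 0,"ay": -0.05,"az": 0,"grip": 255}])

```text
t: 6.75
tool_pos: [0.4744, -0.113, 0.0914]
orientation: [1.731, 2.568, -0.044]
force: [-2.2, -1.7, 7.6]
opening: 0.0003
```

```bash
python3 st.py
```

```text
t 6.75 tcp [-55.2 -28.4  91.4] tip [-55.1 -29.1  77.5] phi 0.053 tip radius 31.55 tipang 0.076
F clamp [-2.68 -0.79  7.6 ] F tool [-1.19 -2.67 -7.55] toolaxes
 [[ 0.001  1.     0.001]
 [ 0.999 -0.001 -0.053]
 [-0.053  0.001 -0.999]]
```

>>> step_arm(targets=[{"tx": 2.3,"ty": 0,"tz": 0.1,"ax": 0,"ay": -0.05,"az": 0,"grip": 255},{"tx": 2.3,"ty": 0,"tz": 0.1,"ax": 0,"ay": -0.05,"az": 0,"grip": 255},{"tx": 2.3,"ty": 0,"tz": 0.1,"ax": 0,"ay": -0.05,"az": 0,"grip": 255},{"tx": 2.3,"ty": 0,"tz": 0.1,"ax": 0,"ay": -0.05,"az": 0,"grip": 255},{"tx": 2.3,"ty": 0,"tz": 0.1,"ax": 0,"ay": -0.05,"az": 0,"grip": 255},{"tx": 2.3,"ty": 0,"tz": 0.1,"ax": 0,"ay": -0.05,"az": 0,"grip": 255}])

```text
t: 7.35
tool_pos: [0.469, -0.1, 0.088]
orientation: [1.585, 2.351, -0.281]
force: [-1.5, 0.8, 5.1]
opening: 0.0003
```

```bash
python3 st.py;python3 snap.py wrist 5
```

```text
t 7.35 tcp [-55.2 -14.3  88. ] tip [-55.2 -19.2  74.9] phi 0.352 tip radius 31.42 tipang 0.404
F clamp [-1.07  1.29  5.11] F tool [-0.56 -1.07 -5.24] toolaxes
 [[ 0.001  1.     0.001]
 [ 0.939 -0.001 -0.345]
 [-0.345  0.001 -0.939]]
7.4 [ 0.4686 -0.0993  0.0874] [ 1.584  2.35  -0.282] [-1.6   3.82 12.38] 0.0004510918881241384
```

View pics/wrist5.png

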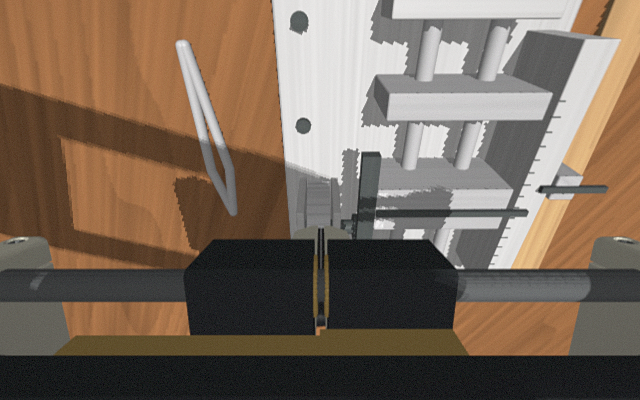

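```bash
python3 gap.py 5 526 212.5 541 189
```

```text
gap mm 16.3613791261536 [-4.07607811 16.00314425  0.        ]
```

>>> step_arm(targets=[{"tx": 2.3,"ty": 0,"tz": 0.05,"ax": 0,"ay": -0.05,"az": 0,"grip": 255},{"tx": 2.3,"ty": 0,"tz": 0.05,"ax": 0,"ay": -0.05,"az": 0,"grip": 255},{"tx": 2.3,"ty": 0,"tz": 0.05,"ax": 0,"ay": -0.05,"az": 0,"grip": 255},{"tx": 2.3,"ty": 0,"tz": 0.05,"ax": 0,"ay": -0.05,"az": 0,"grip": 255},{"tx": 2.3,"ty": 0,"tz": 0.05,"ax": 0,"ay": -0.05,"az": 0,"grip": 255},{"tx": 0,"ty": 0,"tz": 0,"ax": 0,"ay": 0,"az": 0,"grip": 255},{"tx": 0,"ty": 0,"tz": -6,"ax": 0,"ay": 0,"az": 0,"grip": 255},{"tx": 0,"ty": 0,"tz": -12,"ax": 0,"ay": 0,"az": 0,"grip": 255},{"tx": 0,"ty": 0,"tz": -12,"ax": 0,"ay": 0,"az": 0,"grip": 255},{"tx": 0,"ty": 0,"tz": 0,"ax": 0,"ay": 0,"az": 0,"grip": 255}])

```text
t: 8.4
tool_pos: [0.4593, -0.0741, 0.1089]
orientation: [1.457, 2.161, -0.447]
force: [-0.2, 0.1, 0.1]
opening: 0.0005
```

```bash
python3 st.py
```

```text
t 8.4 tcp [-54.5  13.4 108.9] tip [-54.5   5.4  97.4] phi 0.6 tip radius 63.27 tipang 0.624
F clamp [-0.2   0.15  0.1 ] F tool [ 0.06 -0.2  -0.17] toolaxes
 [[ 0.002  1.     0.002]
 [ 0.825 -0.    -0.565]
 [-0.565  0.003 -0.825]]
```

>>> step_arm(targets=[{"tx": -8.7,"ty": 0,"tz": 0.4,"ax": 0,"ay": 0.1,"az": 0,"grip": 255},{"tx": -7.8,"ty": 0,"tz": 0.4,"ax": 0,"ay": 0.1,"az": 0,"grip": 255},{"tx": -7.8,"ty": 0,"tz": 0.4,"ax": 0,"ay": 0.1,"az": 0,"grip": 255},{"tx": -7.8,"ty": 0,"tz": 0.4,"ax": 0,"ay": 0.1,"az": 0,"grip": 255},{"tx": -7.8,"ty": 0,"tz": 0.4,"ax": 0,"ay": 0.1,"az": 0,"grip": 255},{"tx": -7.8,"ty": 0,"tz": 0.4,"ax": 0,"ay": 0.1,"az": 0,"grip": 255},{"tx": 0,"ty": 0,"tz": 0,"ax": 0,"ay": 0,"az": 0,"grip": 255},{"tx": 0,"ty": 0,"tz": 0,"ax": 0,"ay": 0,"az": 0,"grip": 255}])

```text
t: 9.2
tool_pos: [0.4748, -0.1172, 0.1205]
orientation: [1.758, 2.603, -0.002]
force: [-0.7, -0.0, -0.4]
opening: 0.0004
```

```bash
python3 st.py; python3 snap.py wrist 6;python3 - <<'E'
import cv2
a=cv2.imread("pics/wrist6.png")
cv2.imwrite("pics/w6.png",cv2.resize(a[140:250,420:580],None,fx=5,fy=5,interpolation=cv2.INTER_CUBIC))
E
```

```text
t 9.2 tcp [-56.4 -32.4 120.5] tip [-56.4 -32.4 106.5] phi 0.001 tip radius 60.52 tipang -0.016
F clamp [-0.7   0.27 -0.42] F tool [ 0.27 -0.7   0.42] toolaxes
 [[ 0.003  1.    -0.001]
 [ 1.    -0.003 -0.001]
 [-0.001 -0.001 -1.   ]]
9.25 [ 0.4745 -0.1164  0.1203] [ 1.756e+00  2.604e+00 -2.000e-03] [ 0.3   0.89 -0.23] 0.0004960988929361871
```

View pics/w6.png

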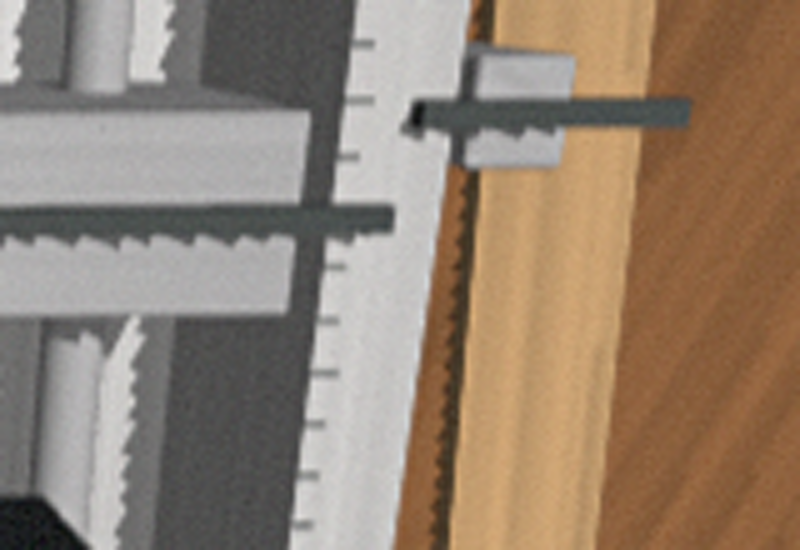

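```bash
python3 gap.py 6 498.6 183.8 503 162.6
```

```text
gap mm 14.815303442703902 [-4.65460436 14.09984778  0.        ]
```

>>> step_arm(targets=[{"tx": -7.5,"ty": 0,"tz": 0.4,"ax": 0,"ay": 0.1,"az": 0,"grip": 255},{"tx": -7.5,"ty": 0,"tz": 0.4,"ax": 0,"ay": 0.1,"az": 0,"grip": 255},{"tx": -7.5,"ty": 0,"tz": 0.4,"ax": 0,"ay": 0.1,"az": 0,"grip": 255},{"tx": -7.5,"ty": 0,"tz": 0.4,"ax": 0,"ay": 0.1,"az": 0,"grip": 255},{"tx": -7.5,"ty": 0,"tz": 0.4,"ax": 0,"ay": 0.1,"az": 0,"grip": 255},{"tx": -7.5,"ty": 0,"tz": 0.4,"ax": 0,"ay": 0.1,"az": 0,"grip": 255},{"tx": 0,"ty": 0,"tz": 10,"ax": 0,"ay": 0,"az": 0,"grip": 255},{"tx": 0,"ty": 0,"tz": 12,"ax": 0,"ay": 0,"az": 0,"grip": 255},{"tx": 0,"ty": 0,"tz": 0,"ax": 0,"ay": 0,"az": 0,"grip": 255},{"tx": 0,"ty": 0,"tz": 0,"ax": 0,"ay": 0,"az": 0,"grip": 255}])

```text
t: 10.25
tool_pos: [0.4863, -0.1429, 0.0904]
orientation: [-1.456, -2.166, -0.449]
force: [-0.0, -0.4, 0.2]
opening: 0.0007
```

```bash
python3 st.py
```

```text
t 10.25 tcp [-55.3 -60.5  90.4] tip [-55.3 -52.6  78.8] phi -0.598 tip radius 39.02 tipang -0.572
F clamp [-0.18 -0.32  0.18] F tool [-0.16 -0.18 -0.33] toolaxes
 [[-0.002  1.    -0.001]
 [ 0.827  0.002  0.563]
 [ 0.563  0.    -0.827]]
```

>>> step_arm(targets=[{"tx": -1,"ty": 0,"tz": 4,"ax": 0,"ay": 0,"az": 0,"grip": 255},{"tx": 0,"ty": 0,"tz": 2,"ax": 0,"ay": 0,"az": 0,"grip": 255},{"tx": 0,"ty": 0,"tz": 1,"ax": 0,"ay": 0,"az": 0,"grip": 255},{"tx": 0,"ty": 0,"tz": 1,"ax": 0,"ay": 0,"az": 0,"grip": 255},{"tx": 0,"ty": 0,"tz": 0,"ax": 0,"ay": 0,"az": 0,"grip": 255}])

```text
t: 10.75
tool_pos: [0.4854, -0.1415, 0.0831]
orientation: [-1.458, -2.164, -0.451]
force: [0.2, -2.6, 4.4]
opening: 0.0003
```

```bash
python3 st.py
```

```text
t 10.75 tcp [-55.7 -58.9  83.1] tip [-55.6 -51.   71.5] phi -0.598 tip radius 32.12 tipang -0.654
F clamp [-0.79 -2.49  4.45] F tool [ 0.45 -0.79 -5.07] toolaxes
 [[ 0.     1.     0.001]
 [ 0.826 -0.001  0.563]
 [ 0.563  0.001 -0.826]]
```

>>> step_arm(targets=[{"tx": 2.3,"ty": 0,"tz": 0.3,"ax": 0,"ay": -0.05,"az": 0,"grip": 255},{"tx": 2.3,"ty": 0,"tz": 0.2,"ax": 0,"ay": -0.05,"az": 0,"grip": 255},{"tx": 2.3,"ty": 0,"tz": 0.1,"ax": 0,"ay": -0.05,"az": 0,"grip": 255},{"tx": 2.3,"ty": 0,"tz": 0.1,"ax": 0,"ay": -0.05,"az": 0,"grip": 255},{"tx": 2.3,"ty": 0,"tz": 0.1,"ax": 0,"ay": -0.05,"az": 0,"grip": 255},{"tx": 2.3,"ty": 0,"tz": 0.1,"ax": 0,"ay": -0.05,"az": 0,"grip": 255},{"tx": 2.3,"ty": 0,"tz": 0.1,"ax": 0,"ay": -0.05,"az": 0,"grip": 255},{"tx": 2.3,"ty": 0,"tz": 0.1,"ax": 0,"ay": -0.05,"az": 0,"grip": 255}])

```text
t: 11.55
tool_pos: [0.4793, -0.1263, 0.0904]
orientation: [-1.663, -2.468, -0.164]
force: [-2.6, -3.3, 8.4]
opening: 0.0
```

```bash
python3 st.py
```

```text
t 11.55 tcp [-55.6 -42.5  90.4] tip [-55.6 -39.8  76.7] phi -0.195 tip radius 31.8 tipang -0.264
F clamp [-3.67 -2.03  8.4 ] F tool [-0.36 -3.66 -8.64] toolaxes
 [[ 0.001  1.     0.001]
 [ 0.981 -0.001  0.194]
 [ 0.194  0.001 -0.981]]
```

>>> step_arm(targets=[{"tx": 2.3,"ty": 0,"tz": 0.05,"ax": 0,"ay": -0.05,"az": 0,"grip": 255},{"tx": 2.3,"ty": 0,"tz": 0.05,"ax": 0,"ay": -0.05,"az": 0,"grip": 255},{"tx": 2.3,"ty": 0,"tz": 0.05,"ax": 0,"ay": -0.05,"az": 0,"grip": 255},{"tx": 2.3,"ty": 0,"tz": 0.05,"ax": 0,"ay": -0.05,"az": 0,"grip": 255},{"tx": 2.3,"ty": 0,"tz": 0.05,"ax": 0,"ay": -0.05,"az": 0,"grip": 255},{"tx": 2.3,"ty": 0,"tz": 0.05,"ax": 0,"ay": -0.05,"az": 0,"grip": 255}])

```text
t: 12.15
tool_pos: [0.474, -0.1131, 0.0913]
orientation: [1.707, 2.532, -0.088]
force: [-4.8, -2.9, 9.4]
opening: 0.0003
```

```bash
python3 st.py
```

```text
t 12.15 tcp [-55.6 -28.3  91.3] tip [-55.5 -29.8  77.4] phi 0.104 tip radius 31.46 tipang 0.054
F clamp [-5.53 -0.93  9.42] F tool [-1.91 -5.52 -9.28] toolaxes
 [[ 0.001  1.     0.001]
 [ 0.995 -0.001 -0.104]
 [-0.104  0.001 -0.995]]
```

>>> step_arm(targets=[{"tx": 2.3,"ty": -0.5,"tz": 0.05,"ax": 0,"ay": -0.05,"az": 0,"grip": 255},{"tx": 2.3,"ty": 0,"tz": 0.05,"ax": 0,"ay": -0.05,"az": 0,"grip": 255},{"tx": 2.3,"ty": 0,"tz": 0.05,"ax": 0,"ay": -0.05,"az": 0,"grip": 255},{"tx": 2.3,"ty": 0,"tz": 0.05,"ax": 0,"ay": -0.05,"az": 0,"grip": 255},{"tx": 2.3,"ty": 0,"tz": 0.05,"ax": 0,"ay": -0.05,"az": 0,"grip": 255},{"tx": 2.3,"ty": 0,"tz": 0.05,"ax": 0,"ay": -0.05,"az": 0,"grip": 255},{"tx": 2.3,"ty": 0,"tz": 0.05,"ax": 0,"ay": -0.05,"az": 0,"grip": 255},{"tx": 2.3,"ty": 0,"tz": 0.05,"ax": 0,"ay": -0.05,"az": 0,"grip": 255},{"tx": 2.3,"ty": 0,"tz": 0.05,"ax": 0,"ay": -0.05,"az": 0,"grip": 255},{"tx": 0,"ty": 0,"tz": 0,"ax": 0,"ay": 0,"az": 0,"grip": 255},{"tx": 0,"ty": 0,"tz": -6,"ax": 0,"ay": 0,"az": 0,"grip": 255},{"tx": 0,"ty": 0,"tz": -12,"ax": 0,"ay": 0,"az": 0,"grip": 255},{"tx": 0,"ty": 0,"tz": -12,"ax": 0,"ay": 0,"az": 0,"grip": 255},{"tx": 0,"ty": 0,"tz": 0,"ax": 0,"ay": 0,"az": 0,"grip": 255}])

```text
t: 13.55
tool_pos: [0.4609, -0.0791, 0.1109]
orientation: [1.483, 2.199, -0.415]
force: [1.2, -0.0, -1.0]
opening: 0.0005
```

>>> step_arm(targets=[{"tx": -8,"ty": 0,"tz": 0.4,"ax": 0,"ay": 0.1,"az": 0,"grip": 255},{"tx": -7.8,"ty": 0,"tz": 0.4,"ax": 0,"ay": 0.1,"az": 0,"grip": 255},{"tx": -7.8,"ty": 0,"tz": 0.4,"ax": 0,"ay": 0.1,"az": 0,"grip": 255},{"tx": -7.8,"ty": 0,"tz": 0.4,"ax": 0,"ay": 0.1,"az": 0,"grip": 255},{"tx": -7.8,"ty": 0,"tz": 0.4,"ax": 0,"ay": 0.1,"az": 0,"grip": 255},{"tx": -4,"ty": 0,"tz": 0.4,"ax": 0,"ay": 0.05,"az": 0,"grip": 255},{"tx": 0,"ty": 0,"tz": 0,"ax": 0,"ay": 0,"az": 0,"grip": 255},{"tx": 0,"ty": 0,"tz": 0,"ax": 0,"ay": 0,"az": 0,"grip": 255},{"tx": 0,"ty": 0,"tz": 0,"ax": 0,"ay": 0,"az": 0,"grip": 255}])

```text
t: 14.45
tool_pos: [0.4746, -0.1172, 0.1196]
orientation: [1.754, 2.606, -0.001]
force: [0.5, 0.5, 0.7]
opening: 0.0006
```

```bash
python3 st.py; python3 snap.py wrist 7;python3 - <<'E'
import cv2
a=cv2.imread("pics/wrist7.png")
cv2.imwrite("pics/w7.png",cv2.resize(a[150:210,460:560],None,fx=8,fy=8,interpolation=cv2.INTER_CUBIC))
E
```

```text
t 14.45 tcp [-56.5 -32.4 119.6] tip [-56.5 -32.4 105.6] phi 0.001 tip radius 59.56 tipang -0.015
F clamp [0.62 0.29 0.75] F tool [ 0.29  0.62 -0.75] toolaxes
 [[-0.     1.    -0.001]
 [ 1.     0.    -0.001]
 [-0.001 -0.001 -1.   ]]
14.5 [ 0.4747 -0.117   0.1196] [ 1.754e+00  2.606e+00 -1.000e-03] [-0.1   0.08  0.16] 0.0004153487368234634
```

View pics/w7.png

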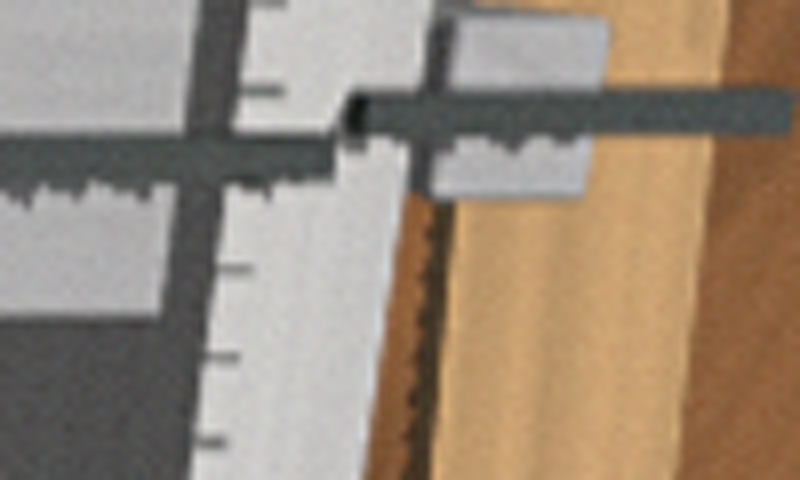

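```bash
python3 gap.py 7 501.2 169.6 504 164.1
```

```text
gap mm 3.788297184311813 [-0.1469143   4.02871968  0.        ]
```

>>> step_arm(targets=[{"tx": -7,"ty": 0,"tz": 0.4,"ax": 0,"ay": 0.1,"az": 0,"grip": 255},{"tx": -7,"ty": 0,"tz": 0.4,"ax": 0,"ay": 0.1,"az": 0,"grip": 255},{"tx": 0,"ty": 0.5,"tz": 10,"ax": 0,"ay": 0,"az": 0,"grip": 255},{"tx": 0,"ty": 0,"tz": 10,"ax": 0,"ay": 0,"az": 0,"grip": 255},{"tx": 0,"ty": 0,"tz": 4,"ax": 0,"ay": 0,"az": 0,"grip": 255},{"tx": 0,"ty": 0,"tz": 0,"ax": 0,"ay": 0,"az": 0,"grip": 255},{"tx": 0,"ty": 0,"tz": 0,"ax": 0,"ay": 0,"az": 0,"grip": 255}])

```text
t: 15.2
tool_pos: [0.4788, -0.1254, 0.0951]
orientation: [-1.659, -2.466, -0.166]
force: [-0.3, 0.9, -0.9]
opening: 0.0004
```

```bash
python3 st.py
```

```text
t 15.2 tcp [-55.7 -41.5  95.1] tip [-55.7 -38.7  81.4] phi -0.199 tip radius 36.09 tipang -0.202
F clamp [ 0.1   0.95 -0.92] F tool [0.75 0.1  1.09] toolaxes
 [[-0.001  1.    -0.   ]
 [ 0.98   0.001  0.198]
 [ 0.198  0.    -0.98 ]]
```

>>> step_arm(targets=[{"tx": 0,"ty": 0,"tz": 2.5,"ax": 0,"ay": 0,"az": 0,"grip": 255},{"tx": 0,"ty": 0,"tz": 1.5,"ax": 0,"ay": 0,"az": 0,"grip": 255},{"tx": 0,"ty": 0,"tz": 1,"ax": 0,"ay": 0,"az": 0,"grip": 255},{"tx": 0,"ty": 0,"tz": 0,"ax": 0,"ay": 0,"az": 0,"grip": 255}])

```text
t: 15.6
tool_pos: [0.479, -0.1256, 0.0907]
orientation: [-1.661, -2.465, -0.167]
force: [-1.7, -0.8, 4.6]
opening: 0.0006
```

```bash
python3 st.py
```

```text
t 15.6 tcp [-55.6 -41.8  90.7] tip [-55.6 -39.   76.9] phi -0.199 tip radius 31.85 tipang -0.238
F clamp [-1.84 -0.13  4.58] F tool [ 0.77 -1.84 -4.51] toolaxes
 [[ 0.     1.     0.001]
 [ 0.98  -0.001  0.198]
 [ 0.198  0.001 -0.98 ]]
```

>>> step_arm(targets=[{"tx": 2.3,"ty": 0,"tz": 0.1,"ax": 0,"ay": -0.05,"az": 0,"grip": 255},{"tx": 2.3,"ty": 0,"tz": 0.1,"ax": 0,"ay": -0.05,"az": 0,"grip": 255},{"tx": 2.3,"ty": 0,"tz": 0.1,"ax": 0,"ay": -0.05,"az": 0,"grip": 255},{"tx": 2.3,"ty": 0,"tz": 0.1,"ax": 0,"ay": -0.05,"az": 0,"grip": 255},{"tx": 2.3,"ty": 0,"tz": 0.1,"ax": 0,"ay": -0.05,"az": 0,"grip": 255},{"tx": 2.3,"ty": 0,"tz": 0.1,"ax": 0,"ay": -0.05,"az": 0,"grip": 255},{"tx": 0,"ty": 0,"tz": 0,"ax": 0,"ay": 0,"az": 0,"grip": 255},{"tx": 0,"ty": 0,"tz": 0,"ax": 0,"ay": 0,"az": 0,"grip": 255}])

```text
t: 16.4
tool_pos: [0.4736, -0.1124, 0.0913]
orientation: [1.707, 2.535, -0.086]
force: [-3.3, 1.4, 6.8]
opening: 0.0004
```

```bash
python3 st.py; python3 snap.py wrist 8;python3 - <<'E'
import cv2
a=cv2.imread("pics/wrist8.png")
cv2.imwrite("pics/w8.png",cv2.resize(a[160:220,490:590],None,fx=8,fy=8,interpolation=cv2.INTER_CUBIC))
E
```

```text
t 16.4 tcp [-55.6 -27.4  91.3] tip [-55.6 -28.9  77.4] phi 0.101 tip radius 31.48 tipang 0.084
F clamp [-2.52  2.55  6.76] F tool [ 1.85 -2.52 -6.98] toolaxes
 [[-0.     1.     0.   ]
 [ 0.995  0.    -0.101]
 [-0.101  0.    -0.995]]
16.45 [ 0.4736 -0.1125  0.0913] [ 1.707  2.535 -0.086] [-3.63  0.77  7.11] 0.0005546644381470861
```

View pics/w8.png

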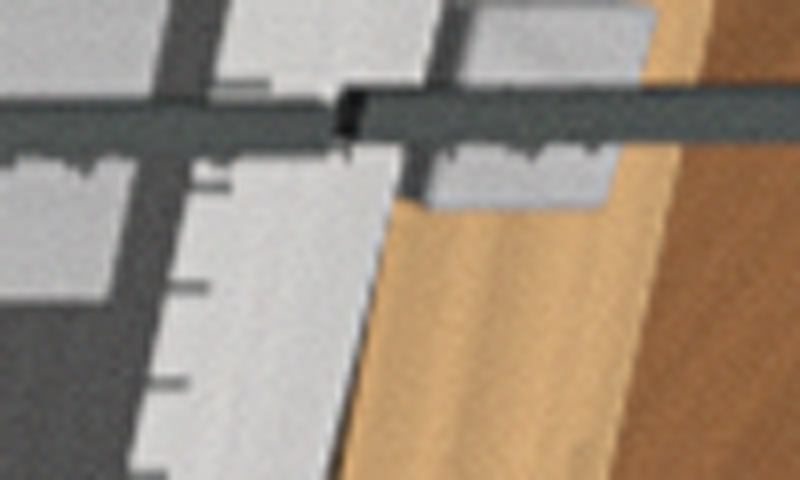

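>>> step_arm(targets=[{"tx": 1.6,"ty": 0,"tz": 0.05,"ax": 0,"ay": -0.035,"az": 0,"grip": 255},{"tx": 1.6,"ty": 0,"tz": 0.05,"ax": 0,"ay": -0.035,"az": 0,"grip": 255},{"tx": 0,"ty": 0,"tz": 0,"ax": 0,"ay": 0,"az": 0,"grip": 255},{"tx": 0,"ty": 0,"tz": 0,"ax": 0,"ay": 0,"az": 0,"grip": 255}])

```text
t: 16.85
tool_pos: [0.4727, -0.1096, 0.0909]
orientation: [1.673, 2.485, -0.143]
force: [-2.4, 1.4, 6.7]
opening: 0.0001
```

```bash
python3 st.py; python3 snap.py wrist 9;python3 - <<'E'
import cv2
a=cv2.imread("pics/wrist9.png")
cv2.imwrite("pics/w9.png",cv2.resize(a[170:230,490:590],None,fx=8,fy=8,interpolation=cv2.INTER_CUBIC))
E
```

```text
t 16.85 tcp [-55.5 -24.6  90.9] tip [-55.4 -27.   77.1] phi 0.171 tip radius 31.45 tipang 0.145
F clamp [-1.68  2.24  6.74] F tool [ 1.06 -1.68 -7.03] toolaxes
 [[ 0.     1.     0.001]
 [ 0.985 -0.    -0.17 ]
 [-0.17   0.001 -0.985]]
16.9 [ 0.4727 -0.1096  0.0909] [ 1.674  2.485 -0.142] [-2.22  0.67  6.84] 0.0006903580436845778
```

View pics/w9.png

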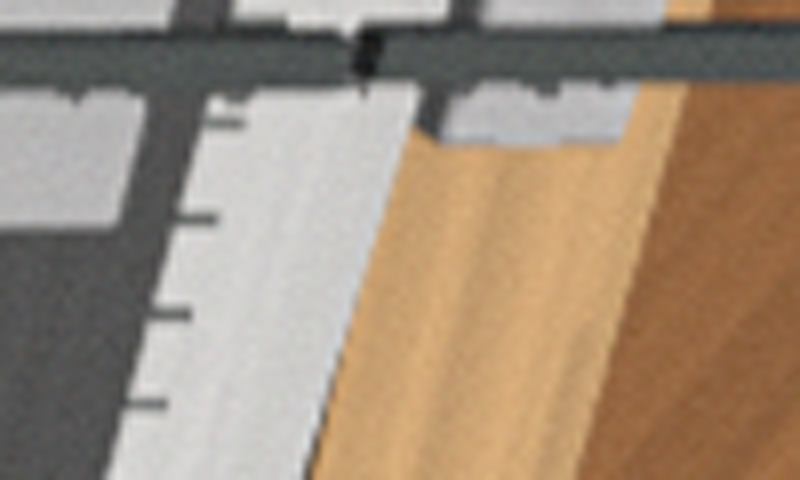

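```bash
cat > edge.py <<'E'
import sys
from h import *
k,r0,r1,j0,j1,g0,g1=sys.argv[1],*map(int,sys.argv[2:])
c=pickle.load(open(f"wrist{k}.pkl","rb"));G=c["frame"].astype(float).mean(2);a=.3855
def side(c0,c1):
    U=[];D=[];
    for u in range(c0,c1):
        col=G[r0:r1,u];m=r0+3+int(np.argmin(cv2.GaussianBlur(col[:,None],(1,5),0)[3:-3,0]));
        dark=G[m,u]
        def cross(st):
            v=m
            hi=max(G[m+st*q,u] for q in range(3,7));th=(hi+dark)/2
            if hi-dark<50:return np.nan
            while G[v+st,u]<th: v+=st
            return v+st*(th-G[v,u])/(G[v+st,u]-G[v,u])
        U.append((u,cross(-1)));D.append((u,cross(1)))
    def line(P):
        P=np.array(P);P=P[~np.isnan(P[:,1])]
        for _ in range(4):
            f=np.polyfit(P[:,0],P[:,1],1);r=np.abs(P[:,1]-np.polyval(f,P[:,0]));P=P[r<=max(2*np.median(r),.15)]
        return f,len(P),P
    return line(U),line(D)
J=side(j0,j1);Q=side(g0,g1);um=(j1+g0)/2
n=np.array([-np.sin(a),np.cos(a),0])
for nm,A,B in (("upper",J[0],Q[0]),("lower",J[1],Q[1])):
    yj=[1000*n@ray(c,(u,v),.0635) for u,v in A[2]];yg=[1000*n@ray(c,(u,v),.0635) for u,v in B[2]]
    print(nm,"slopes",A[0][0].round(3),B[0][0].round(3),A[1],B[1],"px diff at tip",(np.polyval(A[0],um)-np.polyval(B[0],um)).round(2),"gap mm(median)",(np.median(yg)-np.median(yj)).round(2), "gauge y slope mm/px",np.polyfit(B[2][:,0],yg,1)[0].round(4),np.polyfit(A[2][:,0],yj,1)[0].round(4))
E
python3 edge.py 9 166 190 485 532 538 572; python3 edge.py 8 162 186 480 530 537 570; python3 edge.py 7 155 178 470 500 505 535
```

```text
upper slopes -0.007 0.015 26 22 px diff at tip 0.66 gap mm(median) 0.28 gauge y slope mm/px -0.0095 0.0036
lower slopes -0.011 0.002 12 15 px diff at tip 0.54 gap mm(median) 0.54 gauge y slope mm/px -0.0013 0.0065
upper slopes -0.007 -0.007 29 18 px diff at tip 0.98 gap mm(median) 0.85 gauge y slope mm/px 0.004 0.0042
lower slopes -0.006 -0.023 22 10 px diff at tip 0.78 gap mm(median) 1.0 gauge y slope mm/px 0.0141 0.0035
upper slopes -0.005 -0.002 23 25 px diff at tip 5.3 gap mm(median) 3.71 gauge y slope mm/px 0.0013 0.0033
lower slopes -0.015 -0.002 20 22 px diff at tip 5.55 gap mm(median) 4.07 gauge y slope mm/px 0.0017 0.0106
```

>>> step_arm(targets=[{"tx": 1.7,"ty": 0,"tz": 0.05,"ax": 0,"ay": -0.037,"az": 0,"grip": 255},{"tx": 0,"ty": 0,"tz": 0,"ax": 0,"ay": 0,"az": 0,"grip": 255},{"tx": 0,"ty": 0,"tz": -1,"ax": 0,"ay": 0,"az": 0,"grip": 255},{"tx": 0,"ty": 0,"tz": -3,"ax": 0,"ay": 0,"az": 0,"grip": 255},{"tx": 0,"ty": 0,"tz": -15,"ax": 0,"ay": 0.1,"az": 0,"grip": 255},{"tx": -12,"ty": 25,"tz": -15,"ax": 0,"ay": 0.107,"az": 0,"grip": 255},{"tx": -12,"ty": 30,"tz": 0,"ax": 0,"ay": 0,"az": 0,"grip": 255},{"tx": 0,"ty": 30,"tz": 0,"ax": 0,"ay": 0,"az": 0,"grip": 255},{"tx": 0,"ty": 30,"tz": 0,"ax": 0,"ay": 0,"az": 0,"grip": 255},{"tx": 0,"ty": 0,"tz": 0,"ax": 0,"ay": 0,"az": 0,"grip": 255},{"tx": 0,"ty": 0,"tz": 0,"ax": 0,"ay": 0,"az": 0,"grip": 255},{"tx": 0,"ty": 0,"tz": 0,"ax": 0,"ay": 0,"az": 0,"grip": 255}])

```text
t: 18.1
tool_pos: [0.5842, -0.0822, 0.124]
orientation: [-1.755, -2.604, 0.001]
force: [-0.0, -0.5, 0.0]
opening: 0.0002
```

```bash
python3 st.py; python3 snap.py wrist 10
```

```text
t 18.1 tcp [ 58.2 -41.1 124. ] tip [ 58.2 -41.1 110. ] phi -0.0 tip radius 64.75 tipang -0.149
F clamp [-0.2  -0.45  0.01] F tool [-0.45 -0.2  -0.01] toolaxes
 [[ 0.001  1.    -0.001]
 [ 1.    -0.001  0.   ]
 [ 0.    -0.001 -1.   ]]
18.15 [ 0.5842 -0.0823  0.1242] [-1.756e+00 -2.605e+00  1.000e-03] [ 0.18 -0.32  0.92] 0.0007050260705039218
```

View pics/wrist10.png

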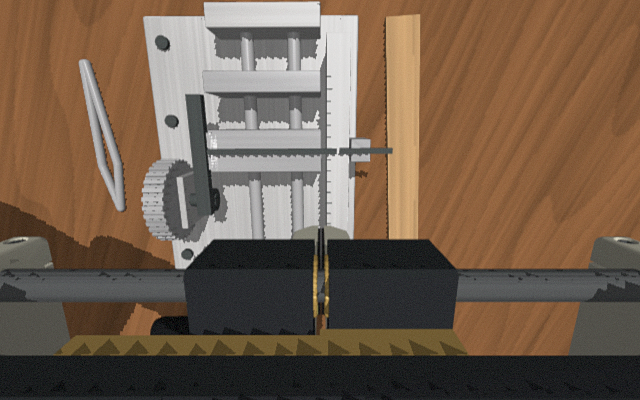

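```bash
python3 edge.py 10 140 164 290 334 341 385;python3 - <<'E'
import cv2
a=cv2.imread("pics/wrist10.png")
cv2.imwrite("pics/w10.png",cv2.resize(a[130:175,290:400],None,fx=7,fy=10,interpolation=cv2.INTER_CUBIC))
E
```

```text
upper slopes -0.002 -0.001 35 18 px diff at tip 0.48 gap mm(median) 0.38 gauge y slope mm/px -0.0004 0.0007
lower slopes 0.003 -0.032 28 24 px diff at tip 0.35 gap mm(median) 0.09 gauge y slope mm/px 0.0217 -0.0029
```

View pics/w10.png

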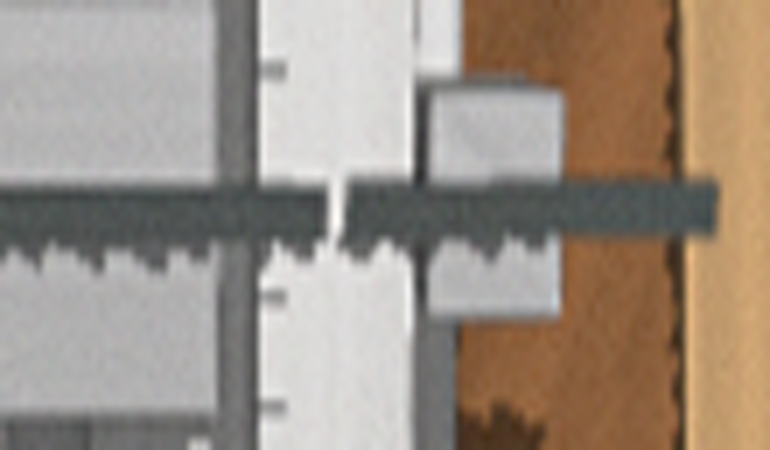

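>>> step_arm(targets=[{"tx": 3,"ty": -38,"tz": 0,"ax": 0,"ay": 0,"az": 0,"grip": 255},{"tx": 3,"ty": -38,"tz": 0,"ax": 0,"ay": 0,"az": 0,"grip": 255},{"tx": 3,"ty": -38,"tz": 0,"ax": 0,"ay": 0,"az": 0,"grip": 255},{"tx": 0,"ty": 0,"tz": 0,"ax": 0,"ay": 0,"az": 0,"grip": 255},{"tx": 0,"ty": 0,"tz": 14,"ax": 0,"ay": 0,"az": 0,"grip": 255},{"tx": 0,"ty": 0,"tz": 14,"ax": 0,"ay": 0,"az": 0,"grip": 255},{"tx": 0,"ty": 0,"tz": 0,"ax": 0,"ay": 0,"az": 0,"grip": 255},{"tx": 0,"ty": 0,"tz": 0,"ax": 0,"ay": 0,"az": 0,"grip": 255}])

```text
t: 18.95
tool_pos: [0.476, -0.1159, 0.0953]
orientation: [-1.753, -2.604, 0.001]
force: [0.4, 0.7, -0.6]
opening: 0.001
```

```bash
python3 st.py
```

```text
t 18.95 tcp [-54.8 -31.7  95.3] tip [-54.8 -31.6  81.3] phi -0.001 tip radius 35.34 tipang -0.004
F clamp [ 0.65  0.52 -0.64] F tool [0.52 0.65 0.64] toolaxes
 [[-0.     1.    -0.001]
 [ 1.     0.     0.001]
 [ 0.001 -0.001 -1.   ]]
```

>>> step_arm(targets=[{"tx": 0,"ty": -0.8,"tz": 2,"ax": 0,"ay": 0,"az": 0,"grip": 255},{"tx": 0,"ty": 0,"tz": 1,"ax": 0,"ay": 0,"az": 0,"grip": 255},{"tx": 0,"ty": 0,"tz": 0.8,"ax": 0,"ay": 0,"az": 0,"grip": 255},{"tx": 0,"ty": 0,"tz": 0.5,"ax": 0,"ay": 0,"az": 0,"grip": 255},{"tx": 0,"ty": 0,"tz": 0,"ax": 0,"ay": 0,"az": 0,"grip": 255}])

```text
t: 19.45
tool_pos: [0.4754, -0.1167, 0.0921]
orientation: [1.755, 2.605, 0.0]
force: [0.2, 0.2, 1.0]
opening: 0.0005
```

```bash
python3 st.py; python3 snap.py wrist 11; python3 edge.py 11 155 190 470 502 508 535
```

```text
t 19.45 tcp [-55.6 -32.2  92.1] tip [-55.6 -32.2  78.1] phi 0.0 tip radius 32.13 tipang -0.022
F clamp [0.28 0.13 0.96] F tool [ 0.13  0.28 -0.96] toolaxes
 [[ 0.001  1.     0.   ]
 [ 1.    -0.001 -0.   ]
 [-0.     0.    -1.   ]]
19.5 [ 0.4754 -0.1167  0.0922] [1.755 2.605 0.   ] [-0.95 -0.27 -0.15] 0.0004736010715753766
upper slopes 0.001 0.005 32 15 px diff at tip 0.32 gap mm(median) 0.14 gauge y slope mm/px -0.0032 -0.0008
lower slopes 0.008 -0.018 19 11 px diff at tip 0.37 gap mm(median) 0.4 gauge y slope mm/px 0.0107 -0.0053
```

Run:
```python
import cv2
a=cv2.imread("pics/wrist11.png")
cv2.imwrite("pics/w11.png",cv2.resize(a[140:220,460:580],None,fx=6,fy=6,interpolation=cv2.INTER_CUBIC))
```

```text
(no output)
```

View pics/w11.png

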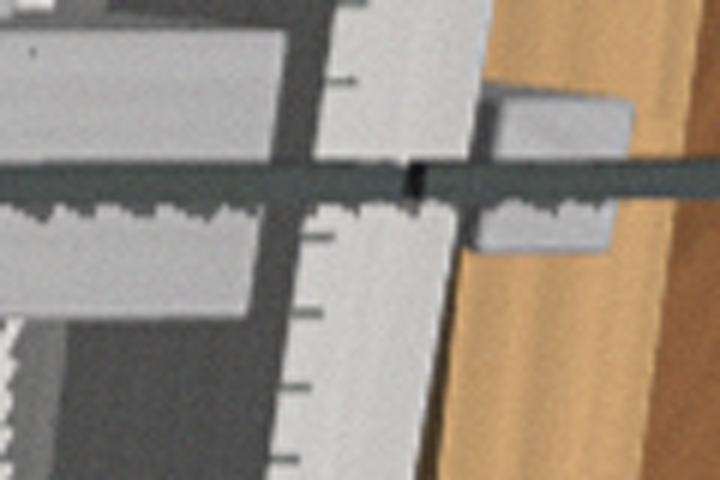

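>>> step_arm(targets=[{"tx": 0,"ty": 0,"tz": 0.6,"ax": 0,"ay": 0,"az": 0,"grip": 255},{"tx": 0,"ty": 0,"tz": 0.4,"ax": 0,"ay": 0,"az": 0,"grip": 255},{"tx": 0.9,"ty": 0,"tz": 0,"ax": 0,"ay": -0.02,"az": 0,"grip": 255},{"tx": 0.9,"ty": 0,"tz": 0,"ax": 0,"ay": -0.02,"az": 0,"grip": 255},{"tx": 0,"ty": 0,"tz": 0,"ax": 0,"ay": 0,"az": 0,"grip": 255}])

```text
t: 20.0
tool_pos: [0.4748, -0.115, 0.0916]
orientation: [1.735, 2.576, -0.036]
force: [-1.7, -1.3, 5.1]
opening: 0.0003
```

```bash
python3 st.py; python3 snap.py wrist 12; python3 edge.py 12 155 190 470 502 508 535
```

```text
t 20.0 tcp [-55.4 -30.3  91.6] tip [-55.4 -30.9  77.6] phi 0.042 tip radius 31.61 tipang 0.018
F clamp [-2.03 -0.62  5.12] F tool [-0.84 -2.03 -5.09] toolaxes
 [[ 0.     1.     0.   ]
 [ 0.999 -0.    -0.042]
 [-0.042  0.    -0.999]]
20.05 [ 0.4748 -0.115   0.0916] [ 1.735  2.577 -0.036] [-2.51 -0.45  5.07] 0.0005337992013898007
upper slopes -0.004 0.005 30 15 px diff at tip -0.03 gap mm(median) -0.03 gauge y slope mm/px -0.0033 0.0021
lower slopes -0.018 0.006 19 17 px diff at tip -0.01 gap mm(median) 0.33 gauge y slope mm/px -0.0039 0.0106
```

Aligned in this view. I'll lift radially and check from above.

>>> step_arm(targets=[{"tx": 0,"ty": 0,"tz": -1,"ax": 0,"ay": 0,"az": 0,"grip": 255},{"tx": 0,"ty": 0,"tz": -3,"ax": 0,"ay": 0,"az": 0,"grip": 255},{"tx": 0,"ty": 0,"tz": -15,"ax": 0,"ay": 0,"az": 0,"grip": 255},{"tx": 0,"ty": 0,"tz": -14,"ax": 0,"ay": 0.04,"az": 0,"grip": 255},{"tx": -4,"ty": 38,"tz": 0,"ax": 0,"ay": 0,"az": 0,"grip": 255},{"tx": -4,"ty": 38,"tz": 0,"ax": 0,"ay": 0,"az": 0,"grip": 255},{"tx": -3,"ty": 38,"tz": 0,"ax": 0,"ay": 0,"az": 0,"grip": 255},{"tx": 0,"ty": 0,"tz": 0,"ax": 0,"ay": 0,"az": 0,"grip": 255},{"tx": 0,"ty": 0,"tz": 0,"ax": 0,"ay": 0,"az": 0,"grip": 255},{"tx": 0,"ty": 0,"tz": 0,"ax": 0,"ay": 0,"az": 0,"grip": 255}])

```text
t: 21.05
tool_pos: [0.583, -0.0813, 0.1237]
orientation: [-1.755, -2.605, 0.001]
force: [-0.7, 0.2, -0.3]
opening: -0.0001
```

```bash
python3 st.py; python3 snap.py wrist 13;python3 edge.py 13 140 172 290 334 341 385
python3 - <<'E'
import cv2
a=cv2.imread("pics/wrist13.png")
cv2.imwrite("pics/w13.png",cv2.resize(a[130:180,290:400],None,fx=7,fy=10,interpolation=cv2.INTER_CUBIC))
E
python3 snap.py scene 13
```

```text
t 21.05 tcp [ 57.5 -39.8 123.7] tip [ 57.5 -39.8 109.7] phi -0.0 tip radius 64.25 tipang -0.13
F clamp [-0.63  0.43 -0.27] F tool [ 0.43 -0.63  0.27] toolaxes
 [[ 0.001  1.    -0.001]
 [ 1.    -0.001  0.   ]
 [ 0.    -0.001 -1.   ]]
21.1 [ 0.5831 -0.0815  0.124 ] [-1.756e+00 -2.605e+00  1.000e-03] [0.49 0.09 0.71] 0.00031149724288304185
upper slopes -0.007 0.001 38 21 px diff at tip -0.31 gap mm(median) -0.12 gauge y slope mm/px -0.0012 0.0041
lower slopes 0.0 -0.029 15 25 px diff at tip -0.24 gap mm(median) 0.0 gauge y slope mm/px 0.0193 -0.001
21.15 [ 0.5832 -0.0815  0.1243] [ 1.756  2.605 -0.   ] [-0.36 -0.48  0.22] 0.00038172363950173975
```

View pics/w13.png

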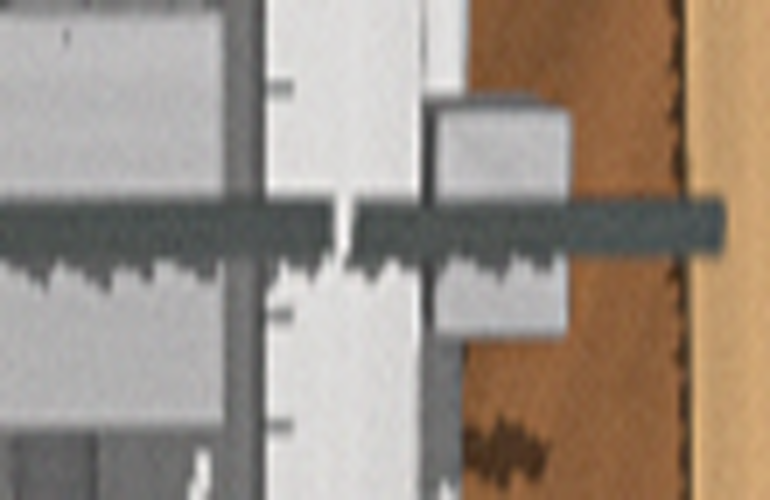

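View pics/scene13.png

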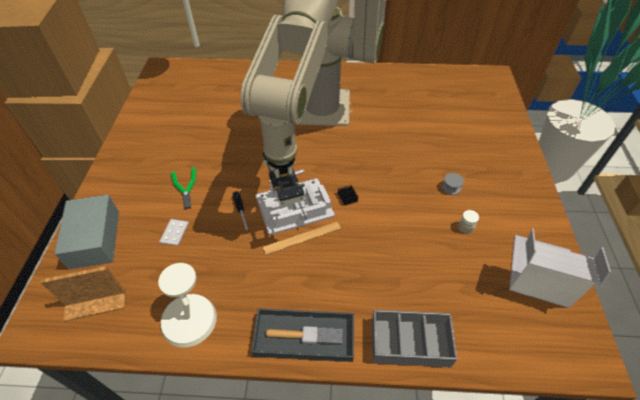

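```bash
python3 -c "
from plant import robot
print(robot.close_job())"
```

```text
the job is handed in; nothing more can be done
None
```

I rolled the thumb wheel from above with the closed fingertips, and the jaw pointer now stands in line with the gauge pointer. It took two long strokes and two short trims. The pressing force I read between moves was about 5–12 N, and nothing was pinched. The job was handed in at about 21 s, with the tool clear of the clamp and the force near zero.

- **Alignment:** the last wrist picture shows both pointers' upper edges on the same row. My edge fits gave offsets between −0.1 and 0.0 mm (about −0.3 px at the tip). The shadowed lower edge is the less reliable of the two. In the view just before lifting, that lower edge read +0.33 mm while the upper edge read −0.03 mm. I take the alignment as good to about 0.3 mm.
- **Gauge and bystanders:** I saw no sign that the gauge rider or any loose item had moved, comparing the scene pictures by eye only. The tweezers and parts of the clamp were hidden behind the arm in the last scene picture, though the tweezers looked undisturbed in an earlier wrist picture.

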